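Stand up the tipped jar and unscrew its cap

TASK

The tall square jar has tipped over in the jar rack: stand it upright in the rack, still between its two neighbours. Then unscrew its tight cap anticlockwise while the rack's side walls keep the jar from turning, and as soon as the thread lets go lift the cap straight up and finish still holding it level about two centimetres clear above the open jar, with the jar left standing in the rack; do not carry the cap away or put it down. Leave the neighbours in the rack, the gear and the screwdriver where they are.

Things in the scene. Friction and masses are not known exactly. Their poses are not given: they have to be found in the camera images.
- rack: black plastic trough fixed to the bench, 362 x 72 mm outside, long along its own x; inside 350 x 60 mm, floor top 4 mm and wall tops 20 mm above the bench. Origin: centre of its underside. Its walls stop the square jar from turning (2 mm play each side). A low neighbour stands at each end; the tall jar lies between them along the rack, cap towards the rack's +x.
- jar: the tall jar, loose: white plastic, square body 56 x 56 mm, 70 mm high, then a round neck (18.5 mm radius, thread out to 23 mm) up to 85 mm; 99 mm high with its cap on; 0.21 to 0.34 kg. Origin: centre of its underside; its z points from the foot to the cap (level at the start).
- cap: the tall jar's screw cap: blue ribbed plastic, 54 mm diameter, 25 mm high (top 10 mm solid, below it a hollow skirt), 35 g. Origin: centre of its lower rim; z points out through its top. Screwed on, its rim is 74 mm above the jar's foot. Right-hand thread: unscrews anticlockwise seen from above.
- jar_mouth (a point): middle of the jar's neck top, 85 mm above the foot, under the cap. Coarse thread, tight (0.2 to 0.4 N m; a sprung seal pushes the cap with 10 N). Turned, the cap climbs 2.5 mm and is free after about 1.0 rad; from 1.1 to 2.2 rad it lifts straight off (1.4 is good), beyond that it hooks under the next ramp. The freed seal stands 94 mm above the foot: the cap is clear above it.
- cap_grip (a point): point on the cap's axis 15 mm above its lower rim (10 mm below its top): where to grip it.
- short_jar: neighbour in the rack, at either end: low square jar of the same kind, 54 x 54 mm, 42 mm high with its round cap on (51 mm diameter). Origin: centre of its underside. Leave it.
- cup: neighbour in the rack, at the other end: open square white cup 54 x 54 mm, 38 mm high. Origin: centre of its underside. Leave it.
- gear: bystander on the bench: blue printed gear, 82 mm diameter, 10 mm thick with a hub to 24 mm. Origin: centre of its underside.
- driver: bystander on the bench: screwdriver lying along its own x, about 200 mm long.
Things that resemble listed ones, but are neither listed nor needed, are in the scene too. What is shaped like the cap but brown or pink is not meant.

How it is judged:
By the outcome, as a careful person would: the job done as asked, in the order asked, and still so for the second after the job is handed in, while the arm keeps its last pose, push and grip.
It also fails if it takes over 48 s, if anything falls off the work surface, if the arm or the gripper's body presses on something with over 40 N, if the wrist force passes 120 N, or if a joint passes its speed limit or range.

ROBOT

A 6-joint arm with a two-finger parallel gripper is mounted at the origin on the work surface. World frame = base frame: x ahead of the robot, y to its left, z up, the work surface at z = 0. Lengths are in mm, angles in rad, forces in N, time in s.
With the tool pointing down it reaches from about 350 to 975 mm from the base axis. Payload 7.1 kg.
Tool frame: the origin (TCP) lies at the very end of the fingers, on their centre line; the grasp point (between the pads) lies 19 mm behind it (ctrl.tcp_to_grasp is the distance from the TCP to the grasp point, in mm); z points along the fingers, x is the direction in which the jaws open and shut, and the axes are right-handed (so a half turn about z gives the same grasp; the last joint's range is limited). The gripper opens to 88 mm and grips with 3 to 60 N. Pads are 20 mm wide; open, the fingers measure 115 mm over their backs; the gripper's body (75 mm by 178 mm) begins 61 mm behind the grasp point.
Start: joints at [-1.342, 0.423, 1.63, -0, 1.089, -0.019], TCP at [153.314, -605.887, 222.675] pointing down, gripper open.
Joint ranges: [-3, 3], [-0.9, 2.11], [0.09, 2.58], [-1.31, 4.45], [0.11, 2.69], [-2.54, 2.54]. Speed limits (rad/s): [2.39, 2.39, 3.01, 3.14, 3.14, 3.14].

INTERFACE

Orientations are given as a rotation vector (axis times angle).
In Python, from workcell import get_obs, viewer, ctrl, masks_of gives the robot as it stands. The module is installed in compiled form; this text tells all that it offers.
- The arm moves only by the shell command python3 -m inch 'ROWS'. ROWS is JSON, a list of rows, each an object of numbers: "tx", "ty", "tz": the shift along the tool's x, y, z in cm; "ax", "ay", "az": the turn, a rotation vector about the tool's x, y, z in degrees; "jaw": the opening, from 0 (shut) to 1 (fully open). In form: [{"tx": .., "ty": .., "tz": .., "ax": .., "ay": .., "az": .., "jaw": ..}, ...]. A call has 1 to 12 rows; each row shifts and turns the commanded pose from where the row before left it, along the tool's axes as they then stand; what a row does not reach is not made up. A row lasts 1/8 s, in which the tool goes at most 62.5 mm and 10.7 degrees, less where a joint would pass 70% of its speed; a pose out of reach is approached as far as the arm can. A call is refused whole if a number of a shift passes 6.25 or a number of a turn 10.7, either way. A call with a gripper value outside its range is refused whole. The fingers move at their own pace and stop on an object; the grip force is fixed at half the most. Time passes only in rows, so rows that do not move let the fingers close. It gives the time, the measured TCP pose, the force and the opening at its end, in the units of the state.
- get_obs(): the state, without advancing time (a new reading comes with each control period).
- viewer.get_image(name): name is "scene" or "top"; returns (picture, depth): 384x512x3 uint8, red, green, blue; 384x512 float32, mm along the optical axis (not along the pixel's ray), 0 where there is no reading.
- viewer.get_calibration(name): a dict with "fx", "fy", "cx", "cy" (pixels), "rvec" (rotation vector, rad) and "tvec" (3), from world to camera coordinates, as OpenCV has them. Camera axes: x right, y down, z forward; pixel columns grow to the right and rows downward; lengths in mm; the calibration is good to about 2 mm. A picture is of the moment at which its call begins. get_calibration takes no time and is no camera call.
- ctrl.close_job(): hands the job in, once; it reports no verdict.
Trained networks look in the newest picture that a camera, given by its name, has taken for a name from the list of things; names that differ only in an ending like _2 or _b are one class to them, and where a whole thing is asked for, a point or a joint stands for the part that bears it (a point fixed in the world has none). Each returns a list of dicts, best first, with "score" (0 to 1); they miss things now and then, are a little off and sometimes report something else, mostly with a low value. They report only what shows in the picture. A call takes as long as a camera call. They do not tell look-alikes from the thing itself.
- masks_of(camera, thing): "pixels" (384x512 bool, what is visible of it) and "location" ([column, row] in pixels, amid what is visible of it).
The state is a dict: "t": time; "qpos": joint angles; "qvel": joint speeds; "joint_torque": joint torques, N m; "ee_pos": TCP position; "orientation": TCP orientation; "ft_force": force on the tool from outside, world axes, zero at the start; "moment": the same for the moment, N m; "width": finger opening in mm.
Only numpy, scipy, OpenCV 4.12 (cv2) and the standard library are available. Lean on these libraries where they do the work, as an engineer would, in place of code of your own. Each camera call takes 0.05 s, during which the arm holds its last target. There are 200 camera calls.

## Working session

There is one attempt and no reset: what is moved stays moved. The work goes in short steps, Python scripts to look and compute and a shell command to move; the robot and the scene stay as the last step left them, time stands still between calls to the robot, and variables do not carry over. Pictures are saved under pics/ and viewed, about 8 in all and at most 12, crops included, and the job is handed in when it is done.

```bash
mkdir -p pics; cat > h.py <<'E'
import numpy as np, cv2
from scipy.spatial.transform import Rotation as R
from workcell import get_obs, viewer, ctrl, masks_of
np.set_printoptions(precision=3,suppress=True)
def cloud(name,d):
    c=viewer.get_calibration(name); v,u=np.indices(d.shape)
    P=np.stack([(u-c['cx'])/c['fx']*d,(v-c['cy'])/c['fy']*d,d],-1)
    Rm=R.from_rotvec(c['rvec']).as_matrix(); W=(P-np.array(c['tvec']))@Rm
    W[d<=0]=np.nan; return W
def snap(name,fn=None):
    im,d=viewer.get_image(name)
    if fn: cv2.imwrite('pics/'+fn,cv2.cvtColor(im,cv2.COLOR_RGB2BGR))
    return im,d,cloud(name,d)
def obs():
    o=get_obs(); print('t',o['t'],'q',np.array(o['qpos']),'\np',np.array(o['ee_pos']),'R\n',R.from_rotvec(o['orientation']).as_matrix(),'\nF',np.array(o['ft_force']),'M',np.array(o['moment']),'w',o['width']); return o
E
python3 - <<'E'
from h import *
obs()
for n in ['scene','top']:
    im,d,W=snap(n,n+'0.png'); 
    np.savez('/tmp/'+n,im=im,W=W)
    for th in ['rack','jar','cap','short_jar','cup','gear','driver']:
        for m in masks_of(n,th)[:3]:
            p=W[m['pixels']]; 
            print(n,th,round(m['score'],2),m['location'],np.nanmedian(p,0),np.nanmin(p,0),np.nanmax(p,0))
a=cv2.imread('pics/scene0.png');b=cv2.imread('pics/top0.png')
E
```

```text
t 0.0 q [-1.342  0.424  1.631 -0.     1.089 -0.019] 
p [ 153.179 -605.357  221.868] R
 [[ 0.245 -0.969 -0.   ]
 [-0.969 -0.245  0.002]
 [-0.002 -0.    -1.   ]] 
F [-0.471 -0.155 -0.021] M [ 0.032 -0.033  0.001] w 87.82155293491527
scene rack 0.97 [244.2, 204.9] [589.983 -32.785  10.617] [ 501.552 -172.5     -0.864] [629.691 191.039  25.612]
scene jar 0.77 [261.0, 203.7] [591.656  39.568  59.127] [541.043  -1.306  12.328] [608.25   76.42   63.986]
scene jar 0.7 [275.3, 213.9] [588.946  94.404  43.384] [508.714  61.554  -0.302] [608.538 103.505  62.508]
scene cap 0.79 [272.4, 213.0] [590.936  93.924  46.331] [559.086  71.849  14.781] [608.538 101.972  62.508]
scene cap 0.75 [293.1, 187.9] [438.209  61.268  37.198] [405.394  12.363   0.138] [453.406  86.304  57.431]
scene cap 0.72 [178.7, 147.8] [ 501.716 -402.901   11.012] [ 445.882 -463.277   -1.274] [ 534.406 -367.854   28.567]
scene short_jar 0.84 [293.4, 228.9] [600.472 155.788  41.698] [560.16  103.999   4.608] [620.674 179.968  50.574]
scene cup 0.55 [225.6, 179.0] [ 545.54  -135.403   29.183] [ 518.961 -167.265    5.286] [ 578.2
[... 536 characters left out ...]
9   2.511] [407.167 183.293  62.707]
top cap 0.67 [173.5, 208.9] [507.188 258.982  46.482] [480.484 240.081  -6.555] [536.423 288.585  61.858]
top cap 0.65 [227.0, 189.0] [574.718  86.743  54.713] [550.169  73.575  -1.673] [602.782 102.474  63.286]
top short_jar 0.63 [212.9, 188.5] [582.707 147.691  43.603] [555.718 121.333   7.365] [617.46  177.805  53.401]
top cup 0.82 [301.9, 197.5] [ 547.274 -138.514    9.228] [ 516.701 -164.248   -2.078] [ 577.177 -106.919   50.767]
top gear 0.66 [394.9, 211.7] [ 493.031 -408.986    9.938] [ 452.914 -453.828   -6.008] [ 533.895 -371.26    31.602]
top driver 0.55 [138.5, 213.9] [496.322 377.522  22.019] [446.866 365.41   -3.594] [567.927 396.688  36.884]
```

View pics/scene0.png

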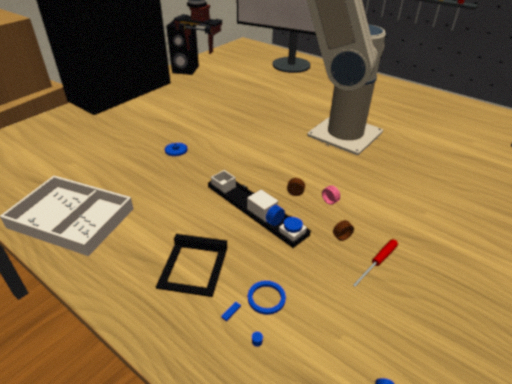

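View pics/top0.png

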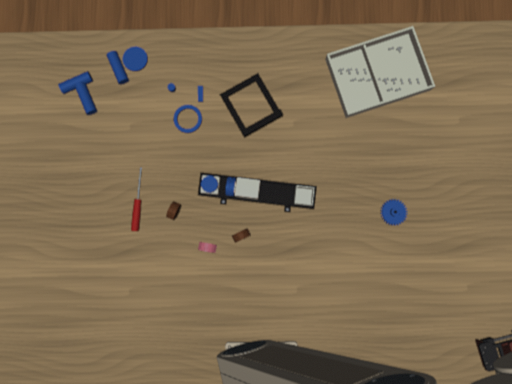

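The scene view shows the rack diagonally from the cup (224,181) to the short jar (293,226), with the tall jar lying between them. Its body is at (262,205) and its blue cap at (275,214). The top view shows the rack from (199,185) to (315,197), nearly along world y, with the cap end towards +y. Next I'll refine the rack and jar pose.

```bash
cat > fit.py <<'E'
from h import *
from scipy.ndimage import map_coordinates
from scipy.optimize import least_squares
def proj(n,P):
    c=viewer.get_calibration(n); K=np.array([[c['fx'],0,c['cx']],[0,c['fy'],c['cy']],[0,0,1.]])
    return cv2.projectPoints(np.asarray(P,float).reshape(-1,1,3),np.array(c['rvec']),np.array(c['tvec']),K,None)[0].reshape(-1,2)
def samp(n,im,P):
    p=proj(n,P); return np.stack([map_coordinates(im[...,k].astype(float),[p[:,1],p[:,0]],order=1) for k in range(3)],-1)
E
python3 - <<'E'
from fit import *
for n in ['top','scene']:
    f=np.load('/tmp/%s.npz'%n); im=f['im']
    c=viewer.get_calibration(n); print(n,'campos',-R.from_rotvec(c['rvec']).as_matrix().T@np.array(c['tvec']))
    c0=np.array([565.,5.]); th=np.arctan2(286,38)
    for it in range(3):
        u=np.array([np.cos(th),np.sin(th)]); v=np.array([u[1],-u[0]])
        A=[];B=[]
        for s in list(np.arange(-95,-25,5))+[]+list(np.arange(-170,170,10)):
            for sg,L in((1,A),(-1,B)):
                t=np.arange(10,60,.5) if s in range(-95,-25) else np.arange(31,60,.5)
                z=20 if (n=='top' or sg>0) else 20
                q=c0+s*u+np.outer(sg*t,v); g=samp(n,im,np.c_[q,np.full(len(t),z)]).mean(1)
                lo,hi=g.min(),np.median(g[-16:])
                if hi-lo<60: continue
                k=np.argmin(g); j=np.where(g[k:]>(lo+hi)/2)[0]
                if len(j): L.append((s,sg*t[k+j[0]]))
        A,B=np.array(A),np.array(B)
        def rob(L):
            r=least_squares(lambda p:p[0]+p[1]*L[:,0]-L[:,1],[np.median(L[:,1]),0],loss='soft_l1',f_scale=.7); return r.x
        a,b=rob(A),rob(B); off=(a[0]+b[0])/2; sl=(a[1]+b[1])/2
        print(n,len(A),len(B),'edges',a,b)
        c0=c0+off*v; th=th-sl
    # ends
    u=np.array([np.cos(th),np.sin(th)]); v=np.array([u[1],-u[0]])
    E=[]
    for sg in(1,-1):
        e=[]
        for o in range(-28,30,4):
            t=np.arange(165,205,.5); q=c0+o*v+np.outer(sg*t,u); g=samp(n,im,np.c_[q,np.full(len(t),20)]).mean(1)
            k=np.argmin(g); hi=np.median(g[-16:]); j=np.where(g[k:]>(g[k]+hi)/2)[0]
            if len(j): e.append(sg*t[k+j[0]])
        E.append(np.median(e))
    print('ends',E); c0=c0+np.mean(E)*u
    print(n,'centre',c0,'yaw',np.degrees(th),th)
    # profile along the rack
    W=f['W']; Q=(W[...,:2]-c0); S=Q@u; V=Q@v
    for s in range(-60,150,6):
        m=(abs(S-s)<3)&(abs(V)<20); m2=(abs(S-s)<3)&(abs(V)<40)&(W[...,2]>28); print(s,np.round(np.nanmedian(W[m][:,2]),0),np.nanmedian(f['im'][m],0),end=' | ')
    print()
    m=(S>0)&(S<60)&(W[...,2]>45)&(abs(V)<45); print('body v',np.nanpercentile(V[m],[2,50,98]),'z',np.nanmedian(W[m][:,2]))
E
```

```text
top campos [ 404.099  -20.092 1523.26 ]
top 32 48 edges [37.016  0.01 ] [-35.607   0.003]
top 33 48 edges [36.386  0.004] [-36.221  -0.002]
top 33 48 edges [36.36   0.005] [-36.326  -0.003]
ends [np.float64(183.5), np.float64(-179.0)]
top centre [566.112   7.121] yaw 81.94103147781188 1.4301407917681321
-60 4.0 [31. 29. 30.] | -54 4.0 [30.5 30.  30. ] | -48 3.0 [31. 29. 30.] | -42 4.0 [30. 29. 29.] | -36 5.0 [31. 29. 30.] | -30 4.0 [31.  29.5 30. ] | -24 5.0 [30. 30. 30.] | -18 5.0 [30. 29. 30.] | -12 4.0 [29. 27. 28.] | -6 53.0 [100.5  98.5  91.5] | 0 59.0 [175. 178. 168.] | 6 61.0 [173. 177. 166.] | 12 60.0 [173. 177. 167.] | 18 59.0 [173. 177. 166.] | 24 60.0 [173. 177. 167.] | 30 59.0 [173.  176.5 167. ] | 36 60.0 [173. 177. 166.] | 42 61.0 [173. 177. 167.] | 48 61.0 [173. 177. 166.] | 54 58.0 [174. 177. 167.] | 60 60.0 [172. 173. 163.] | 66 50.0 [124.  124.  130.5] | 72 59.0 [ 39.  70. 127.] | 78 57.0 [ 36.   68.  126.5] | 84 58.0 [ 37.5  68.  126.5] | 90 55.0 [ 36.  66. 121.] | 96 4.0 [31. 44. 75.] | 102 5.0 [30. 29. 31.] | 108 5.0 [30. 29. 29.] | 114 4.0 [30. 28. 28.] | 120 30
[... 873 characters left out ...]
 223. 202.] | 30 60.0 [231. 222. 201.] | 36 60.0 [232. 224. 202.] | 42 60.0 [231. 223. 201.] | 48 61.0 [231. 224. 203.] | 54 60.0 [230.  221.5 199. ] | 60 54.0 [111.  110.5 121.5] | 66 50.0 [ 48.   67.5 128.5] | 72 52.0 [ 10.5  57.5 135. ] | 78 55.0 [  9.   61.5 151.5] | 84 53.0 [  9.5  56.  139.5] | 90 34.0 [ 7. 31. 76.] | 96 5.0 [37. 37. 33.] | 102 6.0 [39. 35. 32.] | 108 5.0 [62. 57. 48.] | 114 29.0 [160. 149. 131.] | 120 34.0 [ 78.  71. 139.] | 126 45.0 [ 16.  75. 173.] | 132 45.0 [ 16.5  76.  176.5] | 138 46.0 [ 13.  75. 179.] | 144 45.0 [ 14.  74. 148.] | 
  return np.nanmean(a, axis, out=out, keepdims=keepdims)
  return _methods._mean(a, axis=axis, dtype=dtype,
  ret = um.true_divide(
```

```bash
cat > plan.py <<'E'
from fit import *
from scipy.linalg import logm, expm
C=np.array([566.6,7.0]); TH=np.radians(82.0)
u=np.array([np.cos(TH),np.sin(TH),0]); v=np.array([u[1],-u[0],0]); k=np.array([0,0,1.])
def cur():
    o=get_obs(); T=np.eye(4); T[:3,:3]=R.from_rotvec(o['orientation']).as_matrix(); T[:3,3]=o['ee_pos']; return T
def rackpt(s,o,z): return np.r_[C,0]+s*u+o*v+z*k
def tool(tilt,yaw=0):  # tilt deg>0: fingers point to -u ; yaw deg ccw of jaw axis from v
    t=np.radians(tilt); z=-np.sin(t)*u-np.cos(t)*k; x=v; M=np.c_[x,np.cross(z,x),z]
    return R.from_euler('z',yaw,degrees=True).as_matrix()@M
def pose(G,M,back=0): # tool pose with grasp point at G, backed off
    T=np.eye(4);T[:3,:3]=M;T[:3,3]=G+(ctrl.tcp_to_grasp-back)*M[:,2];return T
def rows(T,N,T0=None,show=False):
    T0=cur() if T0 is None else T0
    S=np.real(expm(logm(np.linalg.inv(T0)@T)/N)); w=np.degrees(R.from_matrix(S[:3,:3]).as_rotvec())
    print(N,'x  t(cm)',S[:3,3]/10,'a(deg)',w)
    if show:
        X=T0
        for i in range(N): X=X@S; print('   ',X[:3,3],X[:3,2])
def where():
    T=cur(); G=T[:3,3]-ctrl.tcp_to_grasp*T[:3,2]; d=G-np.r_[C,0]; o=get_obs()
    print('t',o['t'],'grasp s,o,z',d@u,d@v,G[2],'x.(u,v,k)',T[:3,0]@u,T[:3,0]@v,T[2,0],'z.(u,v,k)',T[:3,2]@u,T[:3,2]@v,T[2,2],'F',np.array(o['ft_force']),'M',np.array(o['moment']),'w',o['width'],'q',np.array(o['qpos']))
E
python3 - <<'E'
from plan import *
print(ctrl.tcp_to_grasp)
P=pose(rackpt(38.5,0,46),tool(45),130)
rows(P,18,show=True)
E
```

```text
18.700000000000003
18 x  t(cm) [-1.234 -4.794 -1.37 ] a(deg) [-2.196  1.476 -3.562]
    [ 196.75  -582.152  236.387] [-0.03  -0.035 -0.999]
    [ 239.019 -555.333  247.897] [-0.057 -0.072 -0.996]
    [ 279.847 -525.571  257.152] [-0.082 -0.111 -0.99 ]
    [ 318.989 -493.044  264.103] [-0.104 -0.15  -0.983]
    [ 356.206 -457.944  268.714] [-0.124 -0.191 -0.974]
    [ 391.271 -420.477  270.962] [-0.141 -0.233 -0.962]
    [ 423.972 -380.866  270.84 ] [-0.154 -0.275 -0.949]
    [ 454.109 -339.346  268.354] [-0.165 -0.317 -0.934]
    [ 481.5   -296.162  263.525] [-0.173 -0.359 -0.917]
    [ 505.975 -251.571  256.386] [-0.177 -0.401 -0.899]
    [ 527.386 -205.837  246.987] [-0.178 -0.443 -0.879]
    [ 545.602 -159.231  235.39 ] [-0.176 -0.484 -0.857]
    [ 560.509 -112.031  221.669] [-0.171 -0.524 -0.835]
    [572.016 -64.516 205.912] [-0.162 -0.562 -0.811]
    [580.051 -16.968 188.22 ] [-0.151 -0.6   -0.786]
    [584.561  30.331 168.704] [-0.136 -0.635 -0.76 ]
    [585.518  77.1   147.487] [-0.119 -0.669 -0.734]
    [582.911 123.06  124.701] [-0.098 -0.7   -0.707]
```

```bash
python3 -m inch '[{"tx":-1.234,"ty":-4.794,"tz":-1.37,"ax":-2.196,"ay":1.476,"az":-3.562,"jaw":1},{"tx":-1.234,"ty":-4.794,"tz":-1.37,"ax":-2.196,"ay":1.476,"az":-3.562,"jaw":1},{"tx":-1.234,"ty":-4.794,"tz":-1.37,"ax":-2.196,"ay":1.476,"az":-3.562,"jaw":1},{"tx":-1.234,"ty":-4.794,"tz":-1.37,"ax":-2.196,"ay":1.476,"az":-3.562,"jaw":1},{"tx":-1.234,"ty":-4.794,"tz":-1.37,"ax":-2.196,"ay":1.476,"az":-3.562,"jaw":1},{"tx":-1.234,"ty":-4.794,"tz":-1.37,"ax":-2.196,"ay":1.476,"az":-3.562,"jaw":1},{"tx":-1.234,"ty":-4.794,"tz":-1.37,"ax":-2.196,"ay":1.476,"az":-3.562,"jaw":1},{"tx":-1.234,"ty":-4.794,"tz":-1.37,"ax":-2.196,"ay":1.476,"az":-3.562,"jaw":1},{"tx":-1.234,"ty":-4.794,"tz":-1.37,"ax":-2.196,"ay":1.476,"az":-3.562,"jaw":1}]'
python3 - <<'E'
from plan import *
where()
P=pose(rackpt(38.5,0,46),tool(45),130)
rows(P,9,show=True)
E
```

```text
t: 1.92
ee_pos: [482.8, -294.9, 263.9]
orientation: [2.539, -1.005, -0.038]
ft_force: [0.6, 0.4, -0.4]
width: 87.7
t 1.925 grasp s,o,z -303.46599249873276 -38.788309674071826 281.016698752796 x.(u,v,k) -0.5516993081856283 0.8250241178841773 0.12232366188491081 z.(u,v,k) -0.3817315657804773 -0.11937531552579368 -0.9165318029015154 F [ 0.615  0.391 -0.442] M [ 0.082 -0.112 -0.022] w 87.70356103033394 q [-0.35   0.319  1.748 -0.451  1.154  0.605]
9 x  t(cm) [-1.235 -4.779 -1.361] a(deg) [-2.187  1.461 -3.554]
    [ 507.013 -250.368  256.637] [-0.176 -0.403 -0.898]
    [ 528.226 -204.741  247.151] [-0.177 -0.445 -0.878]
    [ 546.261 -158.261  235.482] [-0.175 -0.485 -0.857]
    [ 561.006 -111.201  221.706] [-0.17  -0.525 -0.834]
    [572.37  -63.839 205.91 ] [-0.162 -0.563 -0.81 ]
    [580.282 -16.454 188.195] [-0.15  -0.6   -0.786]
    [584.693  30.676 168.672] [-0.136 -0.635 -0.76 ]
    [585.572  77.272 147.463] [-0.119 -0.669 -0.734]
    [582.911 123.06  124.701] [-0.098 -0.7   -0.707]
```

```bash
python3 -m inch '[{"tx":-1.235,"ty":-4.78,"tz":-1.36,"ax":-2.19,"ay":1.46,"az":-3.55,"jaw":1},{"tx":-1.235,"ty":-4.78,"tz":-1.36,"ax":-2.19,"ay":1.46,"az":-3.55,"jaw":1},{"tx":-1.235,"ty":-4.78,"tz":-1.36,"ax":-2.19,"ay":1.46,"az":-3.55,"jaw":1},{"tx":-1.235,"ty":-4.78,"tz":-1.36,"ax":-2.19,"ay":1.46,"az":-3.55,"jaw":1},{"tx":-1.235,"ty":-4.78,"tz":-1.36,"ax":-2.19,"ay":1.46,"az":-3.55,"jaw":1},{"tx":-1.235,"ty":-4.78,"tz":-1.36,"ax":-2.19,"ay":1.46,"az":-3.55,"jaw":1},{"tx":-1.235,"ty":-4.78,"tz":-1.36,"ax":-2.19,"ay":1.46,"az":-3.55,"jaw":1},{"tx":-1.235,"ty":-4.78,"tz":-1.36,"ax":-2.19,"ay":1.46,"az":-3.55,"jaw":1},{"tx":-1.235,"ty":-4.78,"tz":-1.36,"ax":-2.19,"ay":1.46,"az":-3.55,"jaw":1},{"jaw":1}]'
python3 - <<'E'
from plan import *
where()
snap('scene','s1.png')
a=cv2.imread('pics/s1.png')[120:300,160:400]; cv2.imwrite('pics/s1c.png',cv2.resize(a,None,fx=3.2,fy=3.2,interpolation=3))
P=pose(rackpt(38.5,0,46),tool(45),0)
rows(P,5)
E
```

```text
t 1.925 grasp s,o,z -303.46599249873276 -38.788309674071826 281.016698752796 x.(u,v,k) -0.5516993081856283 0.8250241178841773 0.12232366188491081 z.(u,v,k) -0.3817315657804773 -0.11937531552579368 -0.9165318029015154 F [ 0.615  0.391 -0.442] M [ 0.082 -0.112 -0.022] w 87.70356103033394 q [-0.35   0.319  1.748 -0.451  1.154  0.605]
5 x  t(cm) [-1.998 -7.983  0.289] a(deg) [-3.959  2.604 -6.329]$[9]: bad value
```

View pics/s1c.png

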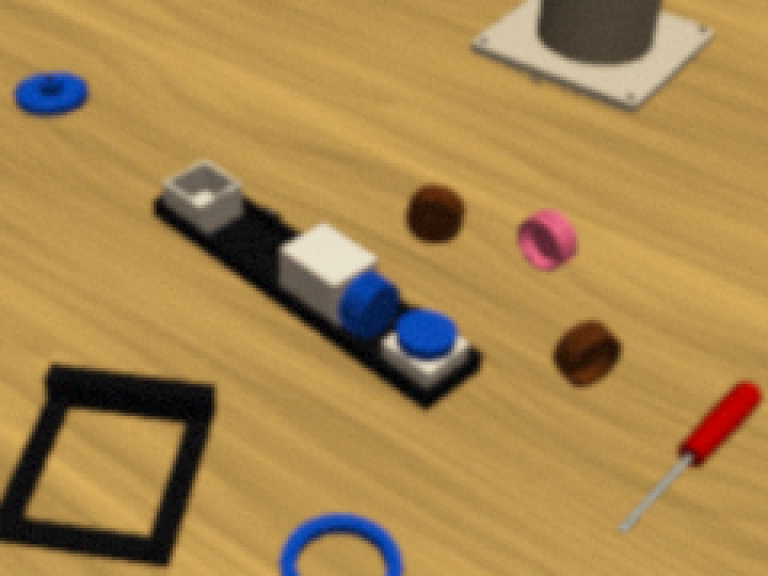

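The crop shows the jar still lying, with its body at (328,265) and its cap at (368,303). The gripper isn't in view because that call was refused: every row needs all seven keys.

```bash
python3 -m inch '[{"tx":-1.235,"ty":-4.78,"tz":-1.36,"ax":-2.19,"ay":1.46,"az":-3.55,"jaw":1},{"tx":-1.235,"ty":-4.78,"tz":-1.36,"ax":-2.19,"ay":1.46,"az":-3.55,"jaw":1},{"tx":-1.235,"ty":-4.78,"tz":-1.36,"ax":-2.19,"ay":1.46,"az":-3.55,"jaw":1},{"tx":-1.235,"ty":-4.78,"tz":-1.36,"ax":-2.19,"ay":1.46,"az":-3.55,"jaw":1},{"tx":-1.235,"ty":-4.78,"tz":-1.36,"ax":-2.19,"ay":1.46,"az":-3.55,"jaw":1},{"tx":-1.235,"ty":-4.78,"tz":-1.36,"ax":-2.19,"ay":1.46,"az":-3.55,"jaw":1},{"tx":-1.235,"ty":-4.78,"tz":-1.36,"ax":-2.19,"ay":1.46,"az":-3.55,"jaw":1},{"tx":-1.235,"ty":-4.78,"tz":-1.36,"ax":-2.19,"ay":1.46,"az":-3.55,"jaw":1},{"tx":-1.235,"ty":-4.78,"tz":-1.36,"ax":-2.19,"ay":1.46,"az":-3.55,"jaw":1},{"tx":0,"ty":0,"tz":0,"ax":0,"ay":0,"az":0,"jaw":1}]'
python3 - <<'E'
from plan import *
where()
P=pose(rackpt(38.5,0,46),tool(45),0)
rows(P,5)
E
```

```text
t: 3.22
ee_pos: [581.5, 124.6, 122.3]
orientation: [2.352, -0.16, -0.072]
ft_force: [-0.0, 0.4, -0.2]
width: 87.8
t 3.225 grasp s,o,z 131.76464082980988 -1.593351860754677 135.5097126126294 x.(u,v,k) 0.0018510509128115801 0.9999904124570516 -0.0039684511454841295 z.(u,v,k) -0.7071907705831564 -0.0014967473099083467 -0.7070211975248633 F [-0.016  0.399 -0.248] M [ 0.284 -0.189  0.004] w 87.79581812456492 q [ 0.492  0.761  1.532 -0.615  1.417  0.907]
5 x  t(cm) [0.035 0.053 2.585] a(deg) [0.001 0.017 0.047]
```

```bash
python3 -m inch '[{"tx":0.035,"ty":0.053,"tz":2.585,"ax":0,"ay":0,"az":0,"jaw":1},{"tx":0.035,"ty":0.053,"tz":2.585,"ax":0,"ay":0,"az":0,"jaw":1},{"tx":0.035,"ty":0.053,"tz":2.585,"ax":0,"ay":0,"az":0,"jaw":1},{"tx":0.035,"ty":0.053,"tz":2.585,"ax":0,"ay":0,"az":0,"jaw":1},{"tx":0.035,"ty":0.053,"tz":2.585,"ax":0,"ay":0,"az":0,"jaw":1},{"tx":0,"ty":0,"tz":0,"ax":0,"ay":0,"az":0,"jaw":1}]'
python3 - <<'E'
from plan import *
where()
snap('scene','s2.png'); snap('top','t2.png')
a=cv2.imread('pics/s2.png')[130:270,190:350]; b=cv2.imread('pics/t2.png')[130:270,180:340]; cv2.imwrite('pics/s2c.png',cv2.resize(np.hstack([a,b]),None,fx=2.5,fy=2.5,interpolation=3))
E
```

```text
t: 3.98
ee_pos: [570.2, 27.0, 35.0]
orientation: [2.352, -0.171, -0.074]
ft_force: [-0.5, 0.1, -0.3]
width: 87.8
t 3.975 grasp s,o,z 33.473385358479334 0.8695362203461398 48.19634220820767 x.(u,v,k) -0.0061465232058465335 0.9999783056260547 -0.0023682334607286956 z.(u,v,k) -0.7068685125581341 -0.0060200116726296365 -0.7073193517876577 F [-0.47   0.145 -0.337] M [ 0.28  -0.084  0.013] w 87.75878505364875 q [ 0.366  0.841  1.655 -0.719  1.207  0.972]
```

View pics/s2c.png

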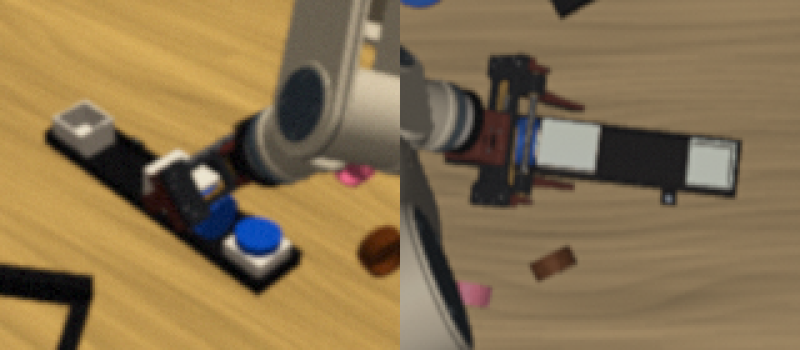

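The fingers straddle the jar body (tips at (560,100) and (555,185) in the right-hand view). I'll nudge slightly towards the cap and close.

```bash
python3 -m inch '[{"tx":0,"ty":-0.5,"tz":-0.2,"ax":0,"ay":0,"az":0,"jaw":1},{"tx":0,"ty":0,"tz":0,"ax":0,"ay":0,"az":0,"jaw":0},{"tx":0,"ty":0,"tz":0,"ax":0,"ay":0,"az":0,"jaw":0},{"tx":0,"ty":0,"tz":0,"ax":0,"ay":0,"az":0,"jaw":0},{"tx":0,"ty":0,"tz":0,"ax":0,"ay":0,"az":0,"jaw":0},{"tx":0,"ty":0,"tz":0,"ax":0,"ay":0,"az":0,"jaw":0}]'
python3 - <<'E'
from plan import *
where()
E
```

```text
t: 4.82
ee_pos: [572.0, 34.3, 33.2]
orientation: [2.353, -0.167, -0.07]
ft_force: [0.8, 1.6, 0.5]
width: 56.0
t 4.825 grasp s,o,z 41.01521331779382 1.6010387659173804 46.40058248192333 x.(u,v,k) -0.0025567391138407174 0.9999966956359285 -0.0002679595649625194 z.(u,v,k) -0.7060613259411842 -0.0019949761995673764 -0.7081478829172196 F [0.839 1.566 0.503] M [ 0.29  -0.142  0.064] w 55.99681598378248 q [ 0.376  0.846  1.646 -0.715  1.21   0.975]
```

```bash
python3 -m inch '[{"tx":0,"ty":2.1,"tz":-2.1,"ax":0,"ay":0,"az":0,"jaw":0},{"tx":0,"ty":2.1,"tz":-2.1,"ax":0,"ay":0,"az":0,"jaw":0},{"tx":0,"ty":0,"tz":0,"ax":9,"ay":0,"az":0,"jaw":0},{"tx":0,"ty":0,"tz":0,"ax":9,"ay":0,"az":0,"jaw":0},{"tx":0,"ty":0,"tz":0,"ax":9,"ay":0,"az":0,"jaw":0},{"tx":0,"ty":0,"tz":0,"ax":9,"ay":0,"az":0,"jaw":0},{"tx":0,"ty":0,"tz":0,"ax":9,"ay":0,"az":0,"jaw":0},{"tx":0,"ty":0,"tz":0,"ax":9,"ay":0,"az":0,"jaw":0},{"tx":0,"ty":0,"tz":0,"ax":9,"ay":0,"az":0,"jaw":0},{"tx":0,"ty":0,"tz":0,"ax":9,"ay":0,"az":0,"jaw":0},{"tx":0,"ty":0,"tz":0,"ax":9,"ay":0,"az":0,"jaw":0},{"tx":0,"ty":0,"tz":0,"ax":9,"ay":0,"az":0,"jaw":0}]'
python3 -m inch '[{"tx":0,"ty":0,"tz":0,"ax":0,"ay":0,"az":0,"jaw":0},{"tx":0,"ty":0,"tz":0,"ax":0,"ay":0,"az":0,"jaw":0}]'
python3 - <<'E'
from plan import *
where()
im,d,W=snap('scene','s3.png'); im2,d2,W2=snap('top','t3.png')
a=cv2.imread('pics/s3.png')[110:270,190:350]; b=cv2.imread('pics/t3.png')[110:270,180:340]; cv2.imwrite('pics/s3c.png',cv2.resize(np.hstack([a,b]),None,fx=2.5,fy=2.5,interpolation=3))
T=cur(); G=T[:3,3]-ctrl.tcp_to_grasp*T[:3,2]; s=(G-np.r_[C,0])@u
rows(pose(rackpt(s,1.5,G[2]),tool(-45)),1)
E
```

```text
t: 6.32
ee_pos: [571.8, 33.6, 92.6]
orientation: [-2.346, 0.168, -0.071]
ft_force: [0.3, 0.3, -4.2]
width: 55.9
t: 6.58
ee_pos: [571.6, 34.1, 92.2]
orientation: [-2.353, 0.168, -0.068]
ft_force: [0.9, -0.1, -4.1]
width: 56.1
t 6.575 grasp s,o,z 14.336404248353682 1.1547337890230933 105.39597602430014 x.(u,v,k) -0.0026858666132950466 0.9999952786508942 -0.0014929154217328752 z.(u,v,k) 0.7060609588319774 0.0008391806237104186 -0.7081505618081156 F [ 0.927 -0.113 -4.052] M [-0.807  0.029  0.003] w 56.10593558493938 q [-0.346  0.677  1.846  0.919  1.055 -0.857]
1 x  t(cm) [ 0.006 -0.002  0.   ] a(deg) [ 0.049 -0.063 -0.04 ]
```

View pics/s3c.png

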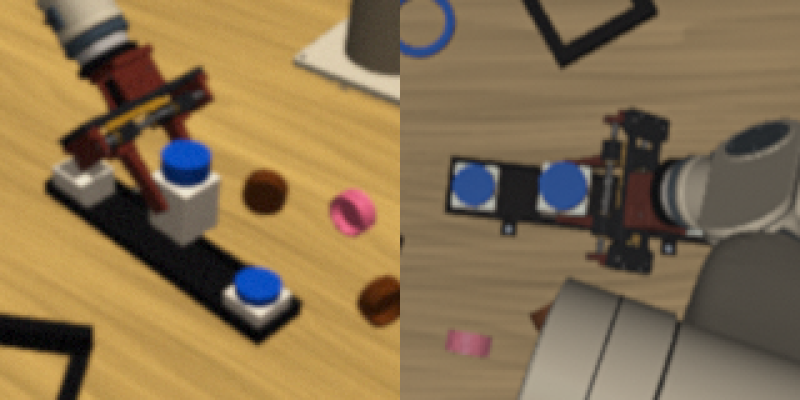

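The jar hangs upright above the rack, with its cap at (187,162) in the scene half and at (564,187) in the top half, between the neighbours. Now I'll lower it.

```bash
python3 -m inch '[{"tx":0.03,"ty":1.27,"tz":1.27,"ax":0,"ay":0,"az":0,"jaw":0},{"tx":0.02,"ty":1.27,"tz":1.27,"ax":0,"ay":0,"az":0,"jaw":0},{"tx":0,"ty":0.4,"tz":0.4,"ax":0,"ay":0,"az":0,"jaw":0},{"tx":0,"ty":0.15,"tz":0.15,"ax":0,"ay":0,"az":0,"jaw":0},{"tx":0,"ty":0,"tz":0,"ax":0,"ay":0,"az":0,"jaw":0}]'
python3 - <<'E'
from plan import *
where()
E
```

```text
t: 7.3
ee_pos: [572.3, 34.1, 48.7]
orientation: [-2.35, 0.168, -0.069]
ft_force: [-0.7, 0.0, -2.8]
width: 55.9
t 7.3 grasp s,o,z 14.381529867665645 1.8853714093828753 61.89299926587699 x.(u,v,k) -0.0028658074722805703 0.9999956186344638 -0.000741525055609607 z.(u,v,k) 0.7080526324837811 0.001505515227831213 -0.7061580581262855 F [-0.725  0.003 -2.772] M [-0.728 -0.003 -0.019] w 55.913818589618224 q [-0.347  0.756  1.841  0.956  1.013 -0.929]
```

```bash
python3 -m inch '[{"tx":-0.02,"ty":0.2,"tz":0.2,"ax":0,"ay":0,"az":0,"jaw":0},{"tx":0,"ty":0.2,"tz":0.2,"ax":0,"ay":0,"az":0,"jaw":0},{"tx":0,"ty":0.15,"tz":0.15,"ax":0,"ay":0,"az":0,"jaw":0},{"tx":0,"ty":0,"tz":0,"ax":0,"ay":0,"az":0,"jaw":0}]'
python3 - <<'E'
from plan import *
where()
E
```

```text
t: 7.8
ee_pos: [572.0, 34.2, 40.9]
orientation: [-2.35, 0.168, -0.069]
ft_force: [0.7, 0.4, -3.3]
width: 55.9
t 7.8 grasp s,o,z 14.415014043149945 1.5886220590077917 54.09434602451487 x.(u,v,k) -0.002849748555008996 0.9999956542447799 -0.0007552646737136667 z.(u,v,k) 0.708003592852439 0.0014842652618993414 -0.7062072708947917 F [ 0.677  0.44  -3.279] M [-0.75   0.002  0.026] w 55.87668812722351 q [-0.347  0.77   1.84   0.963  1.006 -0.941]
```

Still hanging free (Fz about -3.3). I'll lower in small steps until contact.

```bash
for i in 1 2; do :; done; python3 -m inch '[{"tx":0,"ty":0.11,"tz":0.11,"ax":0,"ay":0,"az":0,"jaw":0},{"tx":0,"ty":0,"tz":0,"ax":0,"ay":0,"az":0,"jaw":0}]'; python3 -m inch '[{"tx":0,"ty":0.07,"tz":0.07,"ax":0,"ay":0,"az":0,"jaw":0},{"tx":0,"ty":0,"tz":0,"ax":0,"ay":0,"az":0,"jaw":0}]'
```

```text
t: 8.05
ee_pos: [572.2, 34.1, 39.8]
orientation: [-2.349, 0.168, -0.069]
ft_force: [-0.7, -1.2, 1.1]
width: 55.9
t: 8.3
ee_pos: [572.2, 34.1, 39.8]
orientation: [-2.348, 0.167, -0.07]
ft_force: [-4.1, -4.1, 9.8]
width: 56.0
```

```bash
python3 -m inch '[{"tx":0,"ty":-0.07,"tz":-0.07,"ax":0,"ay":0,"az":0,"jaw":0},{"tx":0,"ty":0,"tz":0,"ax":0,"ay":0,"az":0,"jaw":1},{"tx":0,"ty":0,"tz":0,"ax":0,"ay":0,"az":0,"jaw":1},{"tx":0,"ty":0,"tz":0,"ax":0,"ay":0,"az":0,"jaw":1},{"tx":0,"ty":0,"tz":0,"ax":0,"ay":0,"az":0,"jaw":1},{"tx":0,"ty":0,"tz":-2,"ax":0,"ay":0,"az":0,"jaw":1},{"tx":0,"ty":0,"tz":-4,"ax":0,"ay":0,"az":0,"jaw":1},{"tx":0,"ty":0,"tz":-5,"ax":0,"ay":0,"az":0,"jaw":1},{"tx":0,"ty":0,"tz":-5,"ax":0,"ay":0,"az":0,"jaw":1}]'
python3 - <<'E'
from plan import *
where()
for n in ['scene','top']:
    im,d,W=snap(n,n+'4.png')
    S=(W-np.r_[C,0])@u;O=(W-np.r_[C,0])@v
    blue=(im[...,2]>im[...,0].astype(int)+50)&(S>-10)&(S<75)&(abs(O)<50)&(W[...,2]>95)&(W[...,2]<112)
    p=np.c_[S[blue],O[blue],W[...,2][blue]]; print(n,len(p),'cap top med',np.median(p,0),'lo',np.percentile(p,3,axis=0),'hi',np.percentile(p,97,axis=0))
    white=(im.min(-1)>120)&(S>-10)&(S<75)&(abs(O)<50)&(W[...,2]>25)&(W[...,2]<85)
    p=np.c_[S[white],O[white],W[...,2][white]]; print(n,len(p),'body lo',np.percentile(p,3,axis=0) if len(p) else '', 'hi',np.percentile(p,97,axis=0) if len(p) else '')
a=cv2.imread('pics/scene4.png')[110:270,190:350]; b=cv2.imread('pics/top4.png')[110:270,180:340]; cv2.imwrite('pics/s4c.png',cv2.resize(np.hstack([a,b]),None,fx=2.5,fy=2.5,interpolation=3))
E
```

```text
t: 9.43
ee_pos: [555.6, -79.9, 154.3]
orientation: [-2.351, 0.168, -0.069]
ft_force: [0.9, 0.5, 0.2]
width: 87.6
t 9.425 grasp s,o,z -100.84239769989072 1.1495652403782897 167.55156811366965 x.(u,v,k) -0.003170708919576068 0.9999948513280971 -0.0004938848495862416 z.(u,v,k) 0.7073840854579099 0.0018938277169005917 -0.7068268310254324 F [0.873 0.535 0.205] M [-0.292  0.018 -0.039] w 87.5575428429887 q [-0.535  0.606  1.766  0.761  1.246 -0.824]
scene 204 cap top med [ 34.081   6.534 103.588] lo [  9.334 -17.896  96.395] hi [ 55.99   27.1   106.284]
scene 100 body lo [  7.375 -21.495  69.772] hi [58.294 28.926 80.051]
top 255 cap top med [ 29.751  -0.845 102.854] lo [  7.324 -23.049  97.713] hi [ 53.108  21.789 108.905]
top 50 body lo [  3.152 -27.379  67.201] hi [55.663 25.361 78.891]
```

View pics/s4c.png

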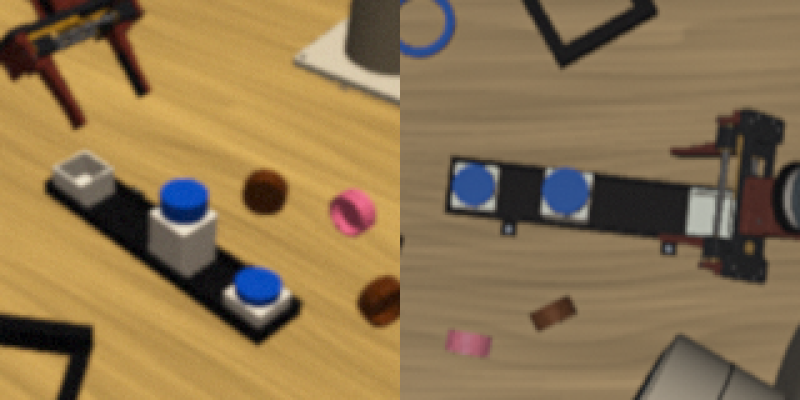

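The jar stands upright in the rack, with its cap at (184,200) in the scene half and at (567,191) in the top half. The gripper is clear. Next I'll go over the cap with a vertical tool, pre-turned clockwise.

```bash
python3 - <<'E'
from plan import *
rows(pose(rackpt(29.5,1.3,170),tool(0,-43)),8,show=True)
E
```

```text
8 x  t(cm) [-0.52 -1.29  0.71] a(deg) [-5.361  2.039  5.066]
    [555.026 -68.045 160.614] [ 0.129  0.623 -0.772]
    [553.417 -52.772 163.46 ] [ 0.14   0.541 -0.829]
    [553.284 -37.231 165.015] [ 0.141  0.455 -0.879]
    [554.572 -21.666 165.193] [ 0.132  0.365 -0.922]
    [557.201  -6.321 163.933] [ 0.113  0.272 -0.956]
    [561.068   8.563 161.199] [ 0.084  0.18  -0.98 ]
    [566.047  22.754 156.982] [ 0.046  0.089 -0.995]
    [571.993  36.032 151.3  ] [ 0.  0. -1.]
```

```bash
python3 -m inch '[{"tx":-0.52,"ty":-1.29,"tz":0.71,"ax":-5.36,"ay":2.04,"az":5.07,"jaw":1},{"tx":-0.52,"ty":-1.29,"tz":0.71,"ax":-5.36,"ay":2.04,"az":5.07,"jaw":1},{"tx":-0.52,"ty":-1.29,"tz":0.71,"ax":-5.36,"ay":2.04,"az":5.07,"jaw":1},{"tx":-0.52,"ty":-1.29,"tz":0.71,"ax":-5.36,"ay":2.04,"az":5.07,"jaw":1},{"tx":-0.52,"ty":-1.29,"tz":0.71,"ax":-5.36,"ay":2.04,"az":5.07,"jaw":1},{"tx":-0.52,"ty":-1.29,"tz":0.71,"ax":-5.36,"ay":2.04,"az":5.07,"jaw":1},{"tx":-0.52,"ty":-1.29,"tz":0.71,"ax":-5.36,"ay":2.04,"az":5.07,"jaw":1},{"tx":-0.52,"ty":-1.29,"tz":0.71,"ax":-5.36,"ay":2.04,"az":5.07,"jaw":1},{"tx":0,"ty":0,"tz":0,"ax":0,"ay":0,"az":0,"jaw":1},{"tx":0,"ty":0,"tz":0,"ax":0,"ay":0,"az":0,"jaw":1}]'
python3 - <<'E'
from plan import *
where()
rows(pose(rackpt(29.5,1.3,96),tool(0,-43)),3)
E
```

```text
t: 10.78
ee_pos: [568.6, 40.8, 147.2]
orientation: [-2.838, 1.344, 0.015]
ft_force: [-0.4, -0.4, 0.6]
width: 87.8
t 10.775 grasp s,o,z 33.63551242670417 -2.5543562682786303 165.92308211924708 x.(u,v,k) -0.6777863028980792 0.7351976381698859 -0.009495284786439235 z.(u,v,k) 0.004630523955717852 -0.008645732868510272 -0.9999519036189004 F [-0.358 -0.415  0.553] M [-0.081 -0.012 -0.026] w 87.79608564718686 q [0.047 0.445 1.802 0.008 0.903 0.927]
3 x  t(cm) [0.209 0.009 2.33 ] a(deg) [0.047 0.181 0.109]
```

```bash
python3 -m inch '[{"tx":0.21,"ty":0.01,"tz":2.33,"ax":0.05,"ay":0.18,"az":0.1,"jaw":1},{"tx":0.21,"ty":0.01,"tz":2.33,"ax":0.05,"ay":0.18,"az":0.1,"jaw":1},{"tx":0.21,"ty":0.01,"tz":2.23,"ax":0.05,"ay":0.18,"az":0.1,"jaw":1},{"tx":0,"ty":0,"tz":0,"ax":0,"ay":0,"az":0,"jaw":1},{"tx":0,"ty":0,"tz":0,"ax":0,"ay":0,"az":0,"jaw":1}]'
python3 - <<'E'
from plan import *
where()
rows(pose(rackpt(29.5,1.3,96),tool(0,-43)),1)
E
```

```text
t: 11.4
ee_pos: [573.0, 35.2, 79.4]
orientation: [-2.834, 1.356, -0.003]
ft_force: [0.4, 0.3, 0.2]
width: 88.0
t 11.4 grasp s,o,z 28.866392905181357 2.416415607225939 98.13057333110817 x.(u,v,k) -0.6838735131964164 0.7295991648563864 0.0014410375617138526 z.(u,v,k) -0.0003520411363051387 0.0016451278613141644 -0.9999985848096777 F [0.377 0.264 0.199] M [-0.042 -0.065  0.035] w 87.98062382289311 q [ 0.041  0.549  1.828 -0.001  0.763  0.934]
1 x  t(cm) [-0.128  0.032  0.213] a(deg) [-0.05  -0.083 -0.147]
```

```bash
python3 -m inch '[{"tx":-0.06,"ty":0.05,"tz":0.15,"ax":0,"ay":0,"az":0,"jaw":1},{"tx":0,"ty":0,"tz":0,"ax":0,"ay":0,"az":0,"jaw":0},{"tx":0,"ty":0,"tz":0,"ax":0,"ay":0,"az":0,"jaw":0},{"tx":0,"ty":0,"tz":0,"ax":0,"ay":0,"az":0,"jaw":0},{"tx":0,"ty":0,"tz":0,"ax":0,"ay":0,"az":0,"jaw":0},{"tx":0,"ty":0,"tz":0,"ax":0,"ay":0,"az":0,"jaw":0}]'
python3 - <<'E'
from plan import *
where()
E
```

```text
t: 12.15
ee_pos: [572.5, 36.0, 77.3]
orientation: [2.834, -1.355, 0.003]
ft_force: [0.5, -2.3, 0.4]
width: 53.4
t 12.15 grasp s,o,z 29.59810020965564 1.7750964054792726 96.04653617265652 x.(u,v,k) -0.683220216316427 0.7302096673906333 0.0019944086331514254 z.(u,v,k) -0.0009715397494496395 0.0018222557742072249 -0.9999978677449313 F [ 0.481 -2.318  0.355] M [-0.232 -0.152 -0.006] w 53.364631467276205 q [ 0.043  0.552  1.83  -0.002  0.758  0.936]
```

```bash
python3 -m inch '[{"tx":0,"ty":0,"tz":0,"ax":0,"ay":0,"az":-6,"jaw":0},{"tx":0,"ty":0,"tz":-0.03,"ax":0,"ay":0,"az":-8,"jaw":0},{"tx":0,"ty":0,"tz":-0.035,"ax":0,"ay":0,"az":-8,"jaw":0},{"tx":0,"ty":0,"tz":-0.035,"ax":0,"ay":0,"az":-8,"jaw":0}]'
python3 - <<'E'
from plan import *
where()
E
```

```text
t: 12.65
ee_pos: [571.9, 36.2, 78.3]
orientation: [3.089, -0.569, 0.001]
ft_force: [-1.5, -1.1, 3.5]
width: 53.6
t 12.65 grasp s,o,z 29.64601316008312 1.1502545010391072 97.04763279914243 x.(u,v,k) -0.2225961373166312 0.9749105810128729 0.0005645182531557871 z.(u,v,k) -0.0008341831964816931 0.0003885813367393689 -0.9999995765713801 F [-1.542 -1.069  3.533] M [-0.162  0.25  -0.065] w 53.58072309768207 q [ 0.043  0.55   1.83  -0.001  0.761  0.408]
```

```bash
python3 -m inch '[{"tx":0,"ty":0,"tz":-0.035,"ax":0,"ay":0,"az":-8,"jaw":0},{"tx":0,"ty":0,"tz":-0.035,"ax":0,"ay":0,"az":-8,"jaw":0}]'
python3 - <<'E'
from plan import *
where()
E
python3 -m inch '[{"tx":0,"ty":0,"tz":-0.035,"ax":0,"ay":0,"az":-8,"jaw":0},{"tx":0,"ty":0,"tz":-0.035,"ax":0,"ay":0,"az":-8,"jaw":0}]'
python3 - <<'E'
from plan import *
where()
E
```

```text
t: 12.9
ee_pos: [572.0, 36.2, 79.1]
orientation: [3.138, -0.133, 0.001]
ft_force: [0.7, -1.5, 3.1]
width: 53.0
t 12.9 grasp s,o,z 29.680221031748523 1.2937784007291266 97.8031037431094 x.(u,v,k) 0.054880706676296825 0.9984926592909754 0.000719289056433562 z.(u,v,k) -0.0008053637392644126 0.0007646401172078459 -0.9999993833571793 F [ 0.656 -1.469  3.051] M [-0.117  0.117 -0.006] w 53.00405240634673 q [ 0.043  0.549  1.83  -0.001  0.762  0.129]
t: 13.15
ee_pos: [572.3, 36.3, 80.0]
orientation: [3.126, 0.305, 0.002]
ft_force: [-1.5, -0.3, 3.6]
width: 53.6
t 13.15 grasp s,o,z 29.832030817301316 1.5539582747586513 98.66550261085835 x.(u,v,k) 0.32798305356471896 0.944682979547482 0.0010884519533655105 z.(u,v,k) -0.0005439458461110468 0.00134103806316307 -0.9999989528693667 F [-1.48  -0.317  3.639] M [ 0.098  0.008 -0.012] w 53.64488992978481 q [ 0.043  0.548  1.829 -0.001  0.763 -0.151]
```

The wrist torque reads nearly zero, so I'll check whether the jar body has turned with the cap.

```bash
python3 - <<'E'
from plan import *
for n in ['scene','top']: snap(n,n+'5.png')
a=cv2.imread('pics/scene5.png')[130:250,200:320]; b=cv2.imread('pics/top5.png')[130:250,190:310]; cv2.imwrite('pics/s5c.png',cv2.resize(np.hstack([a,b]),None,fx=3.3,fy=3.3,interpolation=3))
E
```

```text
(no output)
```

View pics/s5c.png

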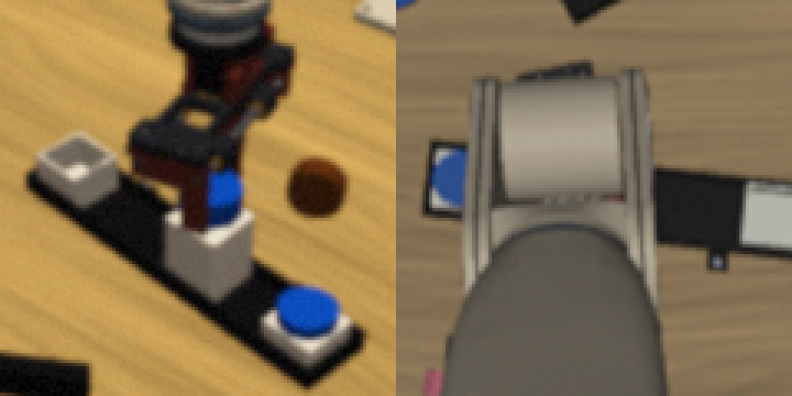

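The jar body stays square in the rack with the cap still in the fingers (left half: cap (225,195), body (210,255)). I'll finish the turn to about 85 degrees.

```bash
python3 -m inch '[{"tx":0,"ty":0,"tz":0,"ax":0,"ay":0,"az":-8,"jaw":0},{"tx":0,"ty":0,"tz":0,"ax":0,"ay":0,"az":-8,"jaw":0},{"tx":0,"ty":0,"tz":0,"ax":0,"ay":0,"az":-8,"jaw":0},{"tx":0,"ty":0,"tz":0,"ax":0,"ay":0,"az":0,"jaw":0}]'
python3 - <<'E'
from plan import *
where()
E
python3 -m inch '[{"tx":0,"ty":0,"tz":-0.2,"ax":0,"ay":0,"az":0,"jaw":0},{"tx":0,"ty":0,"tz":0,"ax":0,"ay":0,"az":0,"jaw":0}]'
```

```text
t: 13.75
ee_pos: [572.4, 36.3, 79.9]
orientation: [2.997, 0.936, 0.002]
ft_force: [0.2, -0.2, 4.0]
width: 53.3
t 13.75 grasp s,o,z 29.806620594878403 1.633493500711374 98.57648924460618 x.(u,v,k) 0.6779876027219761 0.7350729815878462 0.0007226997042197702 z.(u,v,k) -0.0006995022550211576 0.001628345016412079 -0.9999984295933185 F [ 0.171 -0.183  4.028] M [ 0.022 -0.031 -0.013] w 53.315832352489615 q [ 0.043  0.548  1.829 -0.001  0.763 -0.561]
t: 14.0
ee_pos: [572.1, 36.2, 81.6]
orientation: [2.997, 0.938, 0.001]
ft_force: [0.8, -0.0, 0.2]
width: 53.5
```

```bash
python3 -m inch '[{"tx":0,"ty":0,"tz":-0.2,"ax":0,"ay":0,"az":0,"jaw":0},{"tx":0,"ty":0,"tz":0,"ax":0,"ay":0,"az":0,"jaw":0}]'; python3 -m inch '[{"tx":0,"ty":0,"tz":-0.2,"ax":0,"ay":0,"az":0,"jaw":0},{"tx":0,"ty":0,"tz":0,"ax":0,"ay":0,"az":0,"jaw":0}]'
```

```text
t: 14.25
ee_pos: [572.0, 36.1, 83.5]
orientation: [2.996, 0.941, 0.0]
ft_force: [0.0, -0.2, 0.5]
width: 53.1
t: 14.5
ee_pos: [572.2, 36.2, 85.7]
orientation: [2.996, 0.941, 0.001]
ft_force: [0.5, 0.4, -0.6]
width: 53.4
```

```bash
python3 -m inch '[{"tx":0,"ty":0,"tz":-0.8,"ax":0,"ay":0,"az":0,"jaw":0},{"tx":0,"ty":0,"tz":-1.0,"ax":0,"ay":0,"az":0,"jaw":0},{"tx":0,"ty":0,"tz":-0.95,"ax":0,"ay":0,"az":0,"jaw":0},{"tx":0,"ty":0,"tz":0,"ax":0,"ay":0,"az":0,"jaw":0},{"tx":0,"ty":0,"tz":0,"ax":0,"ay":0,"az":0,"jaw":0}]'
python3 - <<'E'
from plan import *
where()
im,d,W=snap('scene','scene6.png'); snap('top','top6.png')
S=(W-np.r_[C,0])@u;O=(W-np.r_[C,0])@v; Z=W[...,2]
blue=(im[...,2]>im[...,0].astype(int)+50)&(S>-10)&(S<75)&(abs(O)<50)&(Z>60)
print('blue z',np.percentile(Z[blue],[2,50,98]),blue.sum())
white=(im.min(-1)>110)&(S>-10)&(S<75)&(abs(O)<50)&(Z>25)&~blue
print('white z',np.percentile(Z[white],[2,50,98]),'S',np.percentile(S[white],[2,98]),'O',np.percentile(O[white],[2,98]))
a=cv2.imread('pics/scene6.png')[120:240,200:320]; cv2.imwrite('pics/s6c.png',cv2.resize(a,None,fx=5,fy=5,interpolation=3))
E
```

```text
t: 15.12
ee_pos: [572.1, 36.2, 113.2]
orientation: [2.996, 0.942, 0.001]
ft_force: [-0.3, 0.1, 0.3]
width: 53.8
t 15.125 grasp s,o,z 29.700616729126793 1.3686214030839572 131.9353660373541 x.(u,v,k) 0.6806598518018702 0.732599474310471 0.0004199822359299759 z.(u,v,k) -0.0008303482925369276 0.0013447545237104757 -0.9999987510777125 F [-0.277  0.059  0.332] M [-0.006 -0.132  0.02 ] w 53.787441370470816 q [ 0.043  0.496  1.817 -0.001  0.827 -0.565]
blue z [121.233 137.599 158.934] 70
white z [ 71.824 451.558 510.838] S [-7.941 73.578] O [-37.26   40.133]
```

View pics/s6c.png

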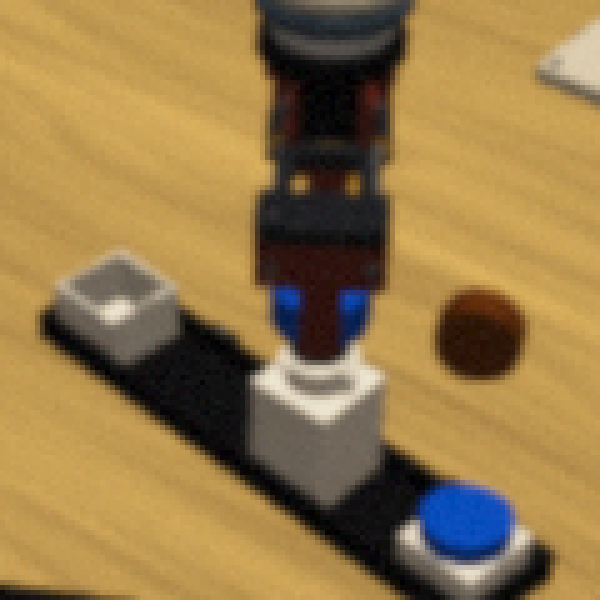

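The cap is in the fingers at (320,315), above the open white neck at (318,375). The jar stands upright in the rack and the neighbours are still in place. I'll hand it in.

```bash
python3 -c "
from workcell import ctrl
print(ctrl.close_job())"
```

```text
the job is handed in; nothing more can be done
None
```

The jar is standing upright in the rack between its neighbours, and the arm is holding its cap level above the open neck. I gripped the jar body with the tool tilted 45°, lifted it, turned it 90° upright and lowered it into the rack until it touched. Then I gripped the cap from above, turned it about 85° anticlockwise with a small rise, and lifted it straight up. I handed the job in at about 15 s of the 48 s allowed.

**Last checks:**
- **Cap height:** by the tool's travel, the rim is about 110 mm above the jar's foot. That is about 25 mm above the mouth and 16 mm above the freed seal.
- **Cap free:** the lift force was about 0 N, so the jar's weight is not hanging on the cap. The finger opening read 53.8 mm, so the cap is still gripped.
- **Last picture:** the jar stands open in the rack, and the short jar and cup are in place. I did not check the gear and screwdriver again; the arm worked well away from both.

**Two readings that disagreed or failed:**
- **Torque:** the wrist torque while unscrewing read only about 0.07 N m or less, below the stated 0.2 to 0.4 N m. Because of that I paused mid-turn to check that the jar was not turning with the cap.
- **Depth check:** the last depth check of the jar body's height was spoiled by the arm in view, so I judged it from the picture.

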